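# Close and clamp the refill hatch of a sweet dispenser

## Task

Push the sliding hatch plate on top of the sweet dispenser fully home against its stop strip so that it covers the refill mouth, then tighten the wing nut clockwise until its ring clamps the plate snugly, without forcing it: the plate cracks if overtightened. Keep clear of the two glass domes either side of the nut, and leave the jars, tins and other goods standing where they are.

Things in the scene. Friction and masses are not known exactly. Their poses are not given: they have to be found in the camera images.
- dispenser: White box with flat steel top deck, fixed to the counter, 260 x 180 mm (x from -152 to +108 mm), 105 mm high. Origin on the counter under the nut's stud; deck at z +105 mm. x: the way the hatch slides home, away from the robot; y to its left. Two guide rails (8 mm high, inner faces at y +-33.4 mm, x -88 to +90 mm) flank the hatch. Dark refill mouth in the deck: x +58 to +85 mm, y +-25 mm.
- stop (a point): Middle of the near face of the 10 mm high stop strip across the dispenser's far end, at deck level (dispenser x +90 mm). The hatch's front edge meets it when fully home.
- hatch: Loose white plate lying on the deck between the rails, 175 (x) x 64 (y) x 5 mm, 0.08 to 0.17 kg, with a lengthwise slot 16 mm wide (x -10.5 to +50 mm) that the stud passes through. Origin at the centre of its underside, axes parallel to the dispenser's. Starts 25 to 45 mm short of home; fully home its origin is at dispenser x +2.5 mm. It slides with about 1 N.
- tab (a point): Middle of the top edge of the hatch's upright tab, by which to hold or push it: 8 mm thick (along the slide), 40 mm wide, standing 30 mm above the plate at its end nearest the robot, 80 mm behind the hatch's origin.
- wing_nut: Black wing nut on the vertical stud at the dispenser's x = y = 0: a flat bar 10 mm thick (its x), 48 mm over the two wings (its y), from 2 to 26 mm above its origin. Origin on the axis at its foot, 125 mm above the counter. It keeps its height; turned clockwise seen from above, it drives a clamp ring below it down on to the hatch. Wings start within 50 degrees of the dispenser's y axis.
- nut_top (a point): Top of the wing nut on its axis. The ring under it (30 mm across) sinks 0.8 mm per rad and needs 0.7 to 3.4 rad of free turning (0.03 N m; how much is not told) to touch the plate. Then the torque climbs about 0.2 N m per rad: snug is 0.13 to 0.25 N m (15 to 35 N clamping), some 0.8 rad past touch; above about 0.33 (45 N) the plate cracks. Gripping the wings with 30 N is enough.
- left_dome: Glass-domed filler cap, fixed on the deck at the dispenser's x = 0, y = +59 mm: 48 mm across, 45 mm high, so its wall is 35 mm from the nut's axis. Origin at the centre of its foot on the deck. Glass: must not be bumped.
- right_dome: The same kind of cap at y = -59 mm.
- small_tin: Bystander: small tin standing on the deck's far left corner, 36 mm across, 34 mm high; origin at its foot.
- tin_2: Bystander: smaller tin on the deck's near right corner, 32 mm across, 30 mm high; origin at its foot.
- jar_a: Bystander: glass sweet jar on the counter, 84 mm across, 120 mm high; origin at its foot.
- jar_b: Bystander: glass sweet jar with a black cap, 96 mm across, 150 mm high; origin at its foot.
- bowl: Bystander: white bowl of sweets, 130 mm across, 45 mm high; origin at its foot.
- scoop: Bystander: long-handled spoon lying on the counter; origin under its middle.
- carton: Bystander: cardboard carton 90 x 120 x 60 mm; origin at the centre of its underside.

How it is judged:
By the outcome, as a careful person would: the job done as asked, in the order asked, and still so for the second after the job is handed in, with the robot touching nothing.
It also fails if it takes over 72 s, if anything falls off the work surface, if the arm or the gripper's body presses on something with over 40 N, if the wrist force passes 120 N, or if a joint passes its speed limit or range.

## Robot

A 6-joint arm with a two-finger parallel gripper is mounted at the origin on the work surface. World frame = base frame: x ahead of the robot, y to its left, z up, the work surface at z = 0. Lengths are in m, angles in rad, forces in N, time in s.
With the tool pointing down it reaches from about 0.3 to 0.75 m from the base axis. Payload 8.5 kg.
Tool frame: the origin (TCP) lies between the finger pads; the fingertips stand 25 mm ahead of it and the grasp point (between the pads) lies 6 mm ahead of it; z points along the fingers, y is the line along which they close (so a half turn about z gives the same grasp; the last joint's range is limited). The gripper opens to 88 mm and grips with 3 to 60 N. Pads are 18 mm wide; open, the fingers measure 123 mm over their backs; the gripper's body (75 mm by 187 mm) begins 45 mm behind the grasp point.
Start: joints at [-1.419, 0.381, 1.297, -0, 1.464, -0.215], TCP at [0.197, -0.513, 0.227] pointing down, gripper open.
Joint ranges: [-3.11, 3.11], [-0.89, 2.33], [0.22, 2.48], [-1.42, 4.56], [0.17, 2.85], [-2.88, 2.88]. Speed limits (rad/s): [2.39, 2.39, 3.14, 3.14, 3.14, 3.14].

## Interface

Orientations are given as [roll, pitch, yaw] about the fixed x, y, z axes, in that order (R = Rz(yaw) Ry(pitch) Rx(roll)).
In Python, from bench import manip gives the robot as it stands. The module is installed in compiled form; this text tells all that it offers.
- The arm moves only by the tool servo_tool, never from a script. Its argument "commands" is a list that holds one entry, the list of rows, each a list of 7 numbers: the shift along the tool's x, y, z in cm, then the turn, a rotation vector about the tool's x, y, z in rad, then the finger opening in cm, from 0 to 8.81. In form: [[[tx, ty, tz, rx, ry, rz, jaw], ...]]. A call has 1 to 12 rows; each row shifts and turns the commanded pose from where the row before left it, along the tool's axes as they then stand; what a row does not reach is not made up. A row lasts 1/8 s, in which the tool goes at most 62.5 mm and 10.7 degrees, less where a joint would pass 70% of its speed; a pose out of reach is approached as far as the arm can. A call is refused whole if a number of a shift passes 6.25 or a number of a turn 0.188, either way. A call with a gripper value outside its range is refused whole. The fingers move at their own pace and stop on an object; "squeeze" is the grip in N (left out, the last holds). Time passes only in rows, so rows that do not move let the fingers close. It gives the time, the measured TCP pose, the force, the opening and the grip force at its end, in the units of the state.
- manip.sense(): the state, without advancing time (a new reading comes with each control period).
- manip.capture(name): name is "scene" or "top" or "wrist"; returns (picture, depth): 384x512x3 uint8, blue, green, red; 384x512 float32, m along the optical axis (not along the pixel's ray), 0 where there is no reading.
- manip.get_calibration(name): a dict with "fov_y" (degrees; the focal length in pixels is half the picture's height over the tangent of half this angle, whatever the lens; pixels are square), "cx", "cy" (the principal point, pixels), "T" (4x4, takes a point from camera to world coordinates). Camera axes: x right, y up, looking along -z (the intrinsics and any distortion apply to the point x, -y, -z); pixel columns grow to the right and rows downward; lengths in m; the calibration is good to about 2 mm. A picture is of the moment at which its call begins: read the wrist's pose just before it. get_calibration takes no time and is no camera call; for the wrist camera it gives the pose at the moment of the call.
- manip.close_job(): hands the job in; it is judged then, once.
The state is a dict: "clock": time; "joints": joint angles; "qvel": joint speeds; "joint_efforts": joint torques, N m; "ee_pos": TCP position; "tcp_rot": TCP orientation; "force": force on the tool from outside, world axes, zero at the start; "ft_torque": the same for the moment, N m; "gripper_width": opening from 0.0 (shut) to 1.0 (fully open); "grasp_force": force on a finger pad.
Only numpy, scipy, OpenCV 4.12 (cv2) and the standard library are available. Lean on these libraries where they do the work, as an engineer would, in place of code of your own. Each camera call takes 0.05 s, during which the arm holds its last target. There are 200 camera calls.

## Working session

There is one attempt and no reset: what is moved stays moved. The work goes in short steps, Python scripts to look and compute and a tool call to move; the robot and the scene stay as the last step left them, time stands still between calls to the robot, and variables do not carry over. Pictures are saved under pics/ and viewed, at most 10 in all, crops included, and the job is handed in when it is done.

Besides the shell and the picture viewer there is one more tool, called after ">>>" by a JSON object that holds its "fn" and its "kwargs", one argument or row to a line. servo_tool: Moves the arm, as the interface text tells. Its arguments: {"type":"object","properties":{"commands":{"type":"array","items":{"type":"array","items":{"type":"array","items":{"type":"number"}}}},"squeeze":{"type":"number"}},"required":["commands"]}

```bash
mkdir -p pics
cat > h.py <<'E'
import numpy as np, cv2
from bench import manip
def ray(name,u,v,z,K=None):
    K=K or manip.get_calibration(name); f=192/np.tan(np.radians(K["fov_y"])/2); T=np.array(K["T"])
    d=T[:3,:3]@np.array([(u-K["cx"])/f,-(v-K["cy"])/f,-1.]); o=T[:3,3]
    return o+d*(z-o[2])/d[2]
def cloud(name,depth,K=None):
    K=K or manip.get_calibration(name); f=192/np.tan(np.radians(K["fov_y"])/2); T=np.array(K["T"])
    v,u=np.mgrid[:384,:512]
    P=np.stack([(u-K["cx"])/f*depth,-(v-K["cy"])/f*depth,-depth],-1)
    return P@T[:3,:3].T+T[:3,3]
E
python3 - <<'E'
from h import *
ims=[]
for n in("scene","top"):
    K=manip.get_calibration(n); print(n,{k:np.round(v,3).tolist() if k=="T" else v for k,v in K.items()})
    p,d=manip.capture(n); np.savez(f"{n}.npz",p=p,d=d); 
    cv2.imwrite(f"pics/{n}.png",cv2.resize(p,(768,576)))
    C=cloud(n,d); 
    m=(d>0)&(abs(C[...,2]-.105)<.004); print(m.sum(), C[m].min(0),C[m].max(0), C[m].mean(0))
print(manip.sense())
E
```

```text
scene {'fov_y': 45.54300162745558, 'cx': 252.31999849376115, 'cy': 186.7590635395295, 'T': [[-0.74, -0.438, 0.51, 1.195], [0.672, -0.471, 0.571, 0.734], [-0.009, 0.766, 0.643, 0.96], [0.0, 0.0, 0.0, 1.0]]}
5217 [-1.06919157 -1.40962896  0.10100029] [0.93657923 0.70194191 0.10899989] [ 0.14572173 -0.02972047  0.10416616]
top {'fov_y': 48.782237693534526, 'cx': 252.65960597587042, 'cy': 186.28243232635506, 'T': [[0.021, 0.989, -0.144, 0.37], [-1.0, 0.023, 0.013, -0.009], [0.016, 0.143, 0.99, 1.282], [0.0, 0.0, 0.0, 1.0]]}
4911 [ 0.01904244 -0.45253552  0.10100168] [0.93361259 0.69902152 0.10899981] [0.56045273 0.18439109 0.10475005]
{'clock': 0.1, 'joints': array([-1.41929083e+00,  3.81100167e-01,  1.29817750e+00,  1.44679637e-05,
        1.46362823e+00, -2.15271620e-01]), 'qvel': array([-0.00162187, -0.0015087 , -0.00297949, -0.00052736,  0.00024691,
       -0.00014149]), 'joint_efforts': array([ 4.50195686e-03, -4.38649070e+01, -2.24909896e+01,  7.15239462e-02,
        3.42544948e-02, -7.46992851e-05]), 'ee_pos': array([ 0.19720722, -0.51312665,  0.22661733]), 'tcp_rot': array([-3.14031279e+00, -2.94576580e-04,  3.66775375e-01]), 'force': array([-0.49236008,  0.55224548,  0.08425458]), 'ft_torque': array([-0.05354371, -0.00885775,  0.01218469]), 'grasp_force': 0.0, 'gripper_width': 0.9997858563244015}
```

View pics/top.png

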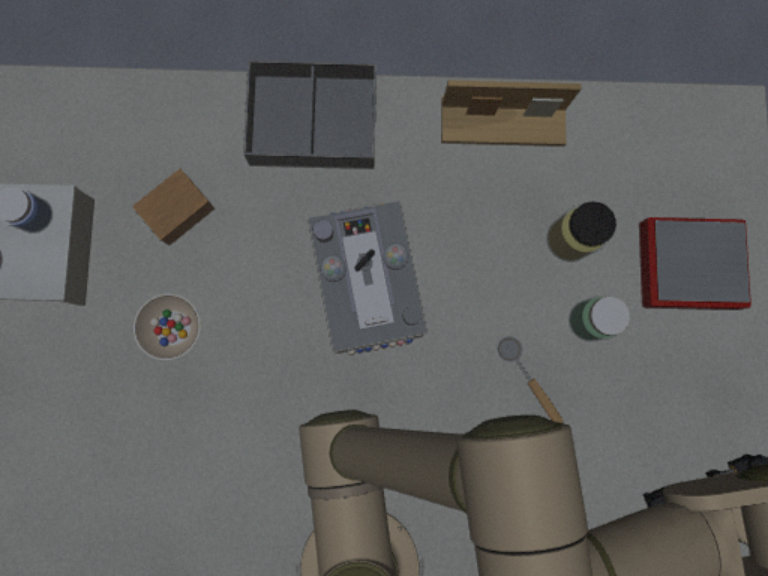

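View pics/scene.png

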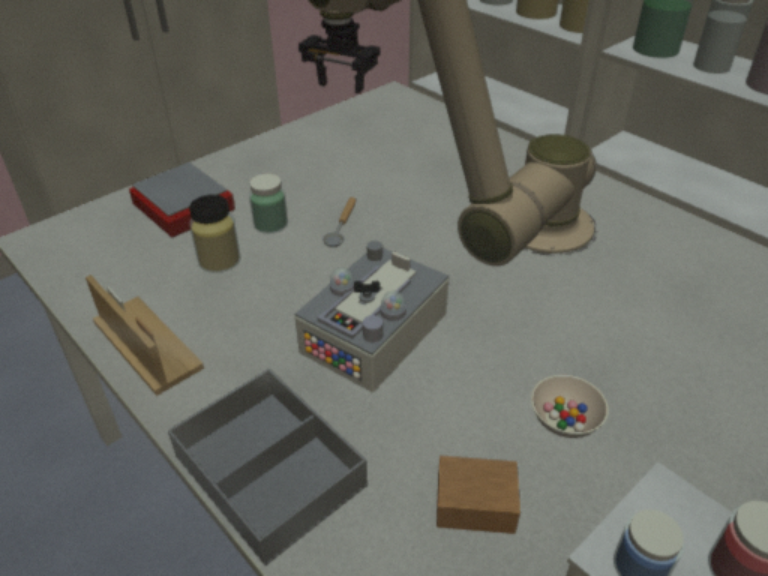

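The top view shows the dispenser around (367,277) of 768x576: nut (365,260), domes (333,268) and (396,256), tab (376,322), dark mouth (357,226), and the jars clear to the right. I'll measure the deck, nut and tab.

Run:
```python
from h import *
z=np.load("top.npz");p,d=z["p"],z["d"];K=manip.get_calibration("top");C=cloud("top",d)
roi=np.zeros((384,512),bool);roi[125:245,195:295]=1
m=(roi&(C[...,2]>.098)&(C[...,2]<.116)).astype(np.uint8)
m=cv2.morphologyEx(m,cv2.MORPH_CLOSE,np.ones((9,9)))
P=C[m>0][:,:2].astype(np.float32); 
# deck corners by ray on z=.105
c=max(cv2.findContours(m,0,1)[0],key=cv2.contourArea)
W=np.array([ray("top",u,v,.105,K)[:2] for u,v in c[:,0]],np.float32)
r=cv2.minAreaRect(W);print("deck",r); print(cv2.boxPoints(r))
g=p.max(2)
nut=(roi&(g<45)&(C[...,2]>.125)); v,u=np.nonzero(nut);print("nut px",u.mean(),v.mean(),len(u))
n=C[nut];print(np.median(n,0)); Wn=np.array([ray("top",a,b,.151,K)[:2] for a,b in zip(u,v)],np.float32);print("nut",cv2.minAreaRect(Wn))
tab=roi&(C[...,2]>.125)&(g>120);v,u=np.nonzero(tab);print("hi bright",np.c_[u,v][:60].tolist(), C[tab].mean(0))
hi=(roi&(C[...,2]>.122)).astype(np.uint8)
nl,L,S,ce=cv2.connectedComponentsWithStats(hi)
for i in range(1,nl): q=C[L==i];print(S[i],ce[i].round(1),q.mean(0).round(4),q[:,2].max().round(3),p[L==i].mean(0).round())
```

```text
deck ((0.5485050082206726, -2.2992491722106934e-05), (0.2580966651439667, 0.178382009267807), 12.257436752319336)
[[ 0.40346283  0.05973723]
 [ 0.4413342  -0.1145783 ]
 [ 0.6935472  -0.05978321]
 [ 0.6556758   0.11453231]]
nut px 241.66071428571428 172.64285714285714 56
[0.57150325 0.00465038 0.14747396]
nut ((0.5786817669868469, 0.04269970953464508), (0.10167526453733444, 0.03948254883289337), 76.67024993896484)
hi bright [[263, 165], [263, 166], [266, 167], [260, 168], [266, 168], [260, 169], [261, 169], [262, 169], [263, 169], [264, 169], [262, 170], [263, 170], [264, 170], [265, 170], [220, 174], [221, 174], [218, 175], [218, 176], [218, 177], [220, 177], [221, 177], [222, 177], [218, 178], [221, 178], [222, 178], [254, 190], [243, 201], [253, 207], [255, 211], [256, 211], [257, 211], [250, 212], [251, 212], [252, 212], [253, 212], [254, 212], [255, 212], [256, 212], [257, 212], [244, 213], [245, 213], [246, 213], [247, 213], [248, 213], [249, 213], [250, 213], [251, 213], [252, 213], [253, 213], [254, 213], [255, 213], [256, 213], [257, 213], [244, 214], [245, 214], [246, 214], 
[... 3409 characters left out ...]
-0.0091  1.2817] 1.282 [112. 112. 111.]
[254 225   1   1   1] [254. 225.] [ 0.3698 -0.0091  1.2817] 1.282 [92. 86. 83.]
[282 226   1   1   1] [282. 226.] [ 0.3698 -0.0091  1.2817] 1.282 [110. 111. 108.]
[257 235   1   1   1] [257. 235.] [ 0.3698 -0.0091  1.2817] 1.282 [111. 112. 110.]
[280 235   1   1   1] [280. 235.] [ 0.3698 -0.0091  1.2817] 1.282 [107. 107. 104.]
[229 242   1   1   1] [229. 242.] [ 0.3698 -0.0091  1.2817] 1.282 [107. 108. 107.]
[270 242   1   1   1] [270. 242.] [ 0.3698 -0.0091  1.2817] 1.282 [104. 106. 103.]
[217 244   1   1   1] [217. 244.] [ 0.3698 -0.0091  1.2817] 1.282 [111. 111. 108.]
[228 244   1   1   1] [228. 244.] [ 0.3698 -0.0091  1.2817] 1.282 [108. 107. 106.]
```

>>> {"fn": "servo_tool", "kwargs": {
  "commands": [
    [[3.34,-3.08,-0.3,0,0,0,8.8],[3.34,-3.08,-0.3,0,0,0,8.8],[3.34,-3.08,-0.3,0,0,0,8.8],[3.34,-3.08,-0.3,0,0,0,8.8],[3.34,-3.08,-0.3,0,0,0,8.8],[3.34,-3.08,-0.3,0,0,0,8.8],[3.34,-3.08,-0.3,0,0,0,8.8],[3.34,-3.08,-0.3,0,0,0,8.8],[3.34,-3.08,-0.3,0,0,0,8.8],[3.34,-3.08,-0.3,0,0,0,8.8],[3.34,-3.08,-0.3,0,0,0,8.8],[3.34,-3.08,-0.3,0,0,0,8.8]]
  ]
}}

```text
clock: 1.6
ee_pos: [0.4392, -0.0231, 0.2631]
tcp_rot: [-3.141, 0.0, 0.367]
force: [0.2, 0.0, -0.5]
gripper_width: 1.001
grasp_force: 0.0
```

>>> {"fn": "servo_tool", "kwargs": {
  "commands": [
    [[0,0,0,0,0,0.155,0],[0,0,0,0,0,0,0],[0,0,0,0,0,0,0],[0,0,0,0,0,0,0]]
  ]
}}

```text
clock: 2.1
ee_pos: [0.4387, -0.0251, 0.2631]
tcp_rot: [-3.141, 0.0, 0.212]
force: [0.3, -0.1, -0.1]
gripper_width: 0.57
grasp_force: 0.0
```

Run:
```python
from h import *
s=manip.sense();K=manip.get_calibration("wrist");p,d=manip.capture("wrist")
print(s["clock"],s["ee_pos"],s["tcp_rot"],s["joints"],s["gripper_width"],s["force"],s["ft_torque"]);print(K)
import pickle;pickle.dump((K,p,d),open("w1.pkl","wb"));cv2.imwrite("pics/w1.png",p)
```

```text
2.1 [ 0.43869382 -0.02507193  0.26311513] [-3.14149040e+00  1.20098078e-04  2.12379255e-01] [-3.27803381e-01  1.57031822e-01  1.50873752e+00  2.60464525e-05
  1.47597890e+00  1.03061123e+00] 0.5699905519756456 [ 0.32405716 -0.14971609 -0.13821092] [0.01242441 0.01755395 0.01528147]
{'fov_y': 58.548036437410154, 'cx': 259.2945643269804, 'cy': 185.0501103211902, 'T': array([[ 2.11765135e-01,  9.42687485e-01,  2.57867860e-01,
         5.04521261e-01],
       [-9.77320206e-01,  2.04493290e-01,  5.50246181e-02,
        -1.06154152e-02],
       [-8.61228247e-04, -2.63671766e-01,  9.64612076e-01,
         4.21026783e-01],
       [ 0.00000000e+00,  0.00000000e+00,  0.00000000e+00,
         1.00000000e+00]])}
```

View pics/w1.png

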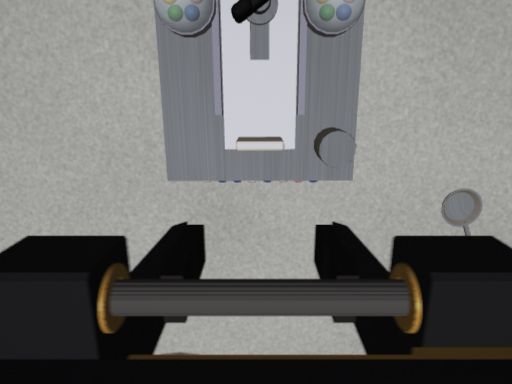

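The wrist view shows the tab at (260,145), the plate between the rails, tin_2 at (337,149) and the nut at (258,8). I'll compute the tab position and the dispenser's yaw from it.

Run:
```python
from h import *
import pickle;K,p,d=pickle.load(open("w1.pkl","rb"));C=cloud("wrist",d,K)
m=np.zeros((384,512),bool);m[130:155,225:295]=1
t=m&(C[...,2]>.128)&(C[...,2]<.15);q=C[t];print("tab",t.sum(),q.mean(0),q.min(0),q.max(0))
v,u=np.nonzero(t);print(u.min(),u.max(),v.min(),v.max())
W=np.array([ray("wrist",a,b,.14,K)[:2] for a,b in zip(u,v)],np.float32);print(cv2.minAreaRect(W))
# plate side edges by brightness
g=p.min(2)
for r in(70,90,110,130):
    c=np.nonzero(g[r,200:320]>165)[0]+200;print(r,c.min(),c.max(),ray("wrist",c.min(),r,.11,K),ray("wrist",c.max(),r,.11,K))
for (u,v) in((167,181),(353,181)):print(ray("wrist",u,v,.105,K))
```

```text
tab 523 [ 0.46280614 -0.01956697  0.13943758] [ 0.4549061  -0.03927412  0.1280082 ] [ 4.69838965e-01 -1.19125037e-04  1.42510282e-01]
236 283 139 150
((0.4632628262042999, -0.019479678943753242), (0.009101531468331814, 0.038860514760017395), 12.234023094177246)
70 223 296 [0.5152568  0.02400853 0.11      ] [ 0.52858303 -0.03750821  0.11      ]
90 223 295 [0.49891696 0.02094317 0.11      ] [ 0.51225851 -0.04063058  0.11      ]
110 224 295 [0.48227311 0.01691727 0.11      ] [ 0.49563037 -0.0447149   0.11      ]
130 224 294 [0.46492924 0.01364974 0.11      ] [ 0.47830277 -0.04804294  0.11      ]
[0.40529192 0.05822539 0.105     ]
[ 0.44288606 -0.11508785  0.105     ]
```

>>> {"fn": "servo_tool", "kwargs": {
  "commands": [
    [[0,0,2,0,0,0,0],[0,0,2,0,0,0,0],[0,0,2,0,0,0,0],[0,0,2,0,0,0,0],[0,0,2,0,0,0,0],[0,0,1.3,0,0,0,0],[0,0,0.5,0,0,0,0],[0,0,0,0,0,0,0],[0,0,0,0,0,0,0]]
  ],
  "squeeze": 20
}}

```text
clock: 3.28
ee_pos: [0.4391, -0.0248, 0.1457]
tcp_rot: [3.141, -0.001, 0.212]
force: [-0.4, 0.4, 0.5]
gripper_width: 0.001
grasp_force: 0.0
```

>>> {"fn": "servo_tool", "kwargs": {
  "commands": [
    [[0.4,0,0,0,0,0,0],[0.4,0,0,0,0,0,0],[0.3,0,0,0,0,0,0],[0.3,0,0,0,0,0,0],[0.3,0,0,0,0,0,0],[0.3,0,0,0,0,0,0]]
  ]
}}

```text
clock: 4.03
ee_pos: [0.4586, -0.0204, 0.1451]
tcp_rot: [3.142, 0.0, 0.212]
force: [0.4, -0.6, -0.6]
gripper_width: 0.006
grasp_force: 0.0
```

>>> {"fn": "servo_tool", "kwargs": {
  "commands": [
    [[0.3,0,0,0,0,0,0],[0.3,0,0,0,0,0,0],[0.3,0,0,0,0,0,0],[0.3,0,0,0,0,0,0],[0.3,0,0,0,0,0,0]]
  ]
}}

```text
clock: 4.65
ee_pos: [0.4732, -0.0173, 0.1451]
tcp_rot: [-3.142, 0.0, 0.212]
force: [0.1, 0.4, 0.3]
gripper_width: 0.007
grasp_force: 0.0
```

>>> {"fn": "servo_tool", "kwargs": {
  "commands": [
    [[0.2,0,0,0,0,0,0],[0.2,0,0,0,0,0,0],[0.2,0,0,0,0,0,0],[0.2,0,0,0,0,0,0]]
  ]
}}

```text
clock: 5.15
ee_pos: [0.481, -0.0156, 0.1452]
tcp_rot: [3.142, -0.0, 0.212]
force: [-0.4, 0.3, -0.2]
gripper_width: 0.008
grasp_force: 0.0
```

>>> {"fn": "servo_tool", "kwargs": {
  "commands": [
    [[0.1,0,0,0,0,0,0],[0.1,0,0,0,0,0,0]]
  ]
}}

```text
clock: 5.4
ee_pos: [0.4828, -0.0152, 0.1451]
tcp_rot: [-3.142, 0.0, 0.212]
force: [0.8, -0.9, -0.2]
gripper_width: 0.004
grasp_force: 0.0
```

>>> {"fn": "servo_tool", "kwargs": {
  "commands": [
    [[0.1,0,0,0,0,0,0],[0,0,0,0,0,0,0]]
  ]
}}

```text
clock: 5.65
ee_pos: [0.4838, -0.015, 0.1451]
tcp_rot: [-3.142, -0.0, 0.212]
force: [-0.0, -0.3, -0.5]
gripper_width: 0.003
grasp_force: 0.0
```

>>> {"fn": "servo_tool", "kwargs": {
  "commands": [
    [[0.1,0,0,0,0,0,0],[0,0,0,0,0,0,0]]
  ]
}}

```text
clock: 5.9
ee_pos: [0.4848, -0.0148, 0.1452]
tcp_rot: [-3.142, -0.0, 0.212]
force: [0.6, 0.0, -0.0]
gripper_width: -0.001
grasp_force: 0.0
```

>>> {"fn": "servo_tool", "kwargs": {
  "commands": [
    [[0.1,0,0,0,0,0,0],[0,0,0,0,0,0,0]]
  ]
}}

```text
clock: 6.15
ee_pos: [0.4858, -0.0145, 0.1451]
tcp_rot: [3.142, -0.0, 0.212]
force: [0.8, 0.4, -0.9]
gripper_width: 0.009
grasp_force: 0.0
```

Run:
```python
from h import *
s=manip.sense();print(s["ee_pos"],s["force"])
p,d=manip.capture("scene");C=cloud("scene",d);cv2.imwrite("pics/s2.png",cv2.resize(p[140:270,180:310],(780,600)[0:1]*2 if 0 else (600,600)))
```

```text
[ 0.48580773 -0.0145446   0.14514032] [ 0.80729425  0.44904245 -0.85249962]
```

View pics/s2.png

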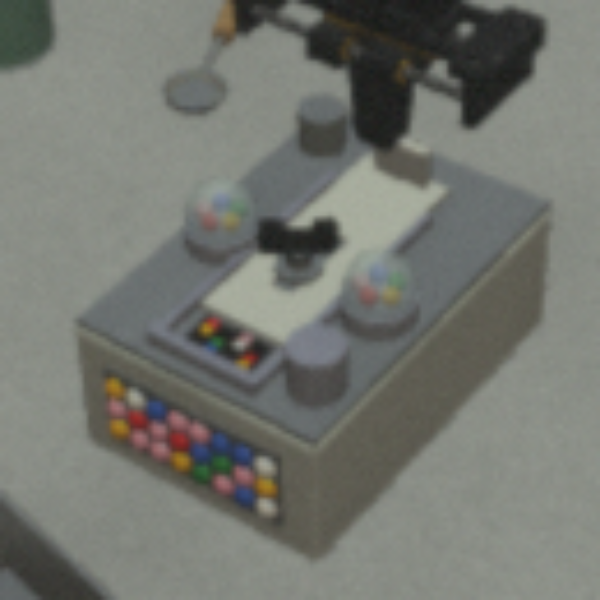

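The close-up shows the tab at (405,160) with the fingers behind it at (380,140) and the mouth still mostly open. I'll measure how far the tab has moved.

Run:
```python
from h import *
o=np.array([.5727,.0037]);c,s=np.cos(.2125),np.sin(.2125)
z=np.load("scene.npz");K=manip.get_calibration("scene")
p2,d2=manip.capture("scene")
for p,d in((z["p"],z["d"]),(p2,d2)):
    C=cloud("scene",d,K);X=C.copy();e=C[...,:2]-o
    X[...,0]=e[...,0]*c+e[...,1]*s;X[...,1]=-e[...,0]*s+e[...,1]*c
    g=p.min(2)
    m=(d>0)&(abs(X[...,1])<.028)&(X[...,0]<-.05)&(X[...,0]>-.15)&(X[...,2]>.118)&(X[...,2]<.145)&(g>90)
    print("tab",m.sum(),np.percentile(X[m],[5,50,95],axis=0).round(4).tolist())
    m=(d>0)&(abs(X[...,1])<.1)&(X[...,0]<-.05)&(X[...,0]>-.15)&(X[...,2]>.115)&(X[...,2]<.18)&(g<50)
    print("dark",m.sum(),np.percentile(X[m],[1,50,99],axis=0).round(4).tolist() if m.any() else 0)
```

```text
tab 35 [[-0.1151, -0.0191, 0.1345], [-0.1104, -0.0016, 0.1402], [-0.1078, 0.0163, 0.143]]
dark 0 0
tab 21 [[-0.1156, -0.0028, 0.1357], [-0.1108, 0.0086, 0.1397], [-0.1078, 0.0185, 0.1422]]
dark 54 [[-0.094, -0.013, 0.159], [-0.0801, 0.0011, 0.1707], [-0.0766, 0.0144, 0.1789]]
```

Run:
```python
from h import *
o=np.array([.5727,.0037]);c,s=np.cos(.2125),np.sin(.2125)
K=manip.get_calibration("scene");p,d=manip.capture("scene")
C=cloud("scene",d,K);X=C.copy();e=C[...,:2]-o
X[...,0]=e[...,0]*c+e[...,1]*s;X[...,1]=-e[...,0]*s+e[...,1]*c
for v in range(150,184,2):
    u=262; print(v,[(u,p[v,u].max(),(X[v,u]*1000).round().tolist()) for u in (257,262,267,272)])
s=manip.sense();print(s["ee_pos"],s["joints"],s["ft_torque"])
```

```text
150 [(257, np.uint8(66), [-65.0, -3.0, 239.0]), (262, np.uint8(42), [-66.0, 14.0, 245.0]), (267, np.uint8(50), [-73.0, 25.0, 246.0]), (272, np.uint8(38), [-64.0, 46.0, 259.0])]
152 [(257, np.uint8(47), [-62.0, -0.0, 235.0]), (262, np.uint8(45), [-58.0, 19.0, 246.0]), (267, np.uint8(52), [-68.0, 28.0, 243.0]), (272, np.uint8(45), [-92.0, 29.0, 229.0])]
154 [(257, np.uint8(40), [-80.0, -13.0, 213.0]), (262, np.uint8(36), [-56.0, 20.0, 240.0]), (267, np.uint8(79), [-65.0, 30.0, 239.0]), (272, np.uint8(53), [-97.0, 26.0, 219.0])]
156 [(257, np.uint8(35), [-81.0, -13.0, 205.0]), (262, np.uint8(31), [-52.0, 23.0, 237.0]), (267, np.uint8(62), [-61.0, 33.0, 236.0]), (272, np.uint8(83), [-63.0, 48.0, 241.0])]
158 [(257, np.uint8(31), [-78.0, -12.0, 200.0]), (262, np.uint8(32), [-56.0, 21.0, 227.0]), (267, np.uint8(41), [-83.0, 18.0, 210.0]), (272, np.uint8(72), [-67.0, 45.0, 231.0])]
160 [(257, np.uint8(31), [-78.0, -12.0, 193.0]), (262, np.uint8(35), [-82.0, 2.0, 197.0]), (267, np.uint8(31), [-85.0, 17.0, 202.0]), (272, np.uint8(137), [-321.0, -119.0, -1.0])]
162 [(257, np.uint8(34), [-79.0,
[... 1439 characters left out ...]
), [-96.0, -25.0, 111.0]), (262, np.uint8(167), [-103.0, -12.0, 112.0]), (267, np.uint8(98), [-108.0, 3.0, 115.0]), (272, np.uint8(92), [-111.0, 18.0, 120.0])]
180 [(257, np.uint8(174), [-89.0, -20.0, 110.0]), (262, np.uint8(173), [-96.0, -7.0, 111.0]), (267, np.uint8(170), [-106.0, 4.0, 110.0]), (272, np.uint8(132), [-112.0, 18.0, 113.0])]
182 [(257, np.uint8(173), [-77.0, -11.0, 114.0]), (262, np.uint8(173), [-89.0, -2.0, 111.0]), (267, np.uint8(171), [-96.0, 11.0, 113.0]), (272, np.uint8(172), [-108.0, 21.0, 109.0])]
[ 0.48576413 -0.01455536  0.14516924] [-2.74161856e-01  3.52165830e-01  1.60428489e+00  1.69906360e-05
  1.18510190e+00  1.08481746e+00] [ 0.02322723 -0.0196062   0.05041618]
```

Run:
```python
from h import *
import pickle;K,p,d=pickle.load(open("w1.pkl","rb"));C=cloud("wrist",d,K)
for u,v in((200,230),(195,240),(175,235),(320,230),(325,240),(345,235),(260,300),(60,250)):print(u,v,C[v,u].round(3))
K=manip.get_calibration("wrist");s=manip.sense();p,d=manip.capture("wrist");C=cloud("wrist",d,K);cv2.imwrite("pics/w2.png",p)
print(s["ee_pos"]);pickle.dump((K,p,d),open("w2.pkl","wb"))
for v in range(180,320,10):print(v,[C[v,u].round(3).tolist() for u in(245,275)])
```

```text
200 230 [0.442 0.002 0.282]
195 240 [0.442 0.003 0.292]
175 235 [0.441 0.012 0.289]
320 230 [ 0.453 -0.049  0.281]
325 240 [ 0.453 -0.049  0.293]
345 235 [ 0.456 -0.057  0.29 ]
260 300 [ 0.462 -0.02   0.356]
60 250 [0.463 0.025 0.353]
[ 0.48576413 -0.01455536  0.14516924]
180 [[0.501, -0.002, 0.11], [0.505, -0.019, 0.11]]
190 [[0.496, -0.004, 0.111], [0.499, -0.021, 0.11]]
200 [[0.49, -0.005, 0.111], [0.494, -0.022, 0.112]]
210 [[0.483, -0.006, 0.111], [0.487, -0.023, 0.11]]
220 [[0.477, -0.007, 0.111], [0.481, -0.025, 0.11]]
230 [[0.493, -0.006, 0.163], [0.496, -0.019, 0.163]]
240 [[0.492, -0.007, 0.172], [0.496, -0.019, 0.174]]
250 [[0.493, -0.007, 0.182], [0.495, -0.018, 0.182]]
260 [[0.493, -0.007, 0.191], [0.495, -0.018, 0.19]]
270 [[0.494, -0.008, 0.199], [0.495, -0.018, 0.197]]
280 [[0.51, -0.006, 0.233], [0.512, -0.012, 0.234]]
290 [[0.51, -0.006, 0.236], [0.512, -0.012, 0.238]]
300 [[0.508, -0.006, 0.238], [0.51, -0.012, 0.239]]
310 [[0.507, -0.007, 0.239], [0.508, -0.013, 0.239]]
```

View pics/w2.png

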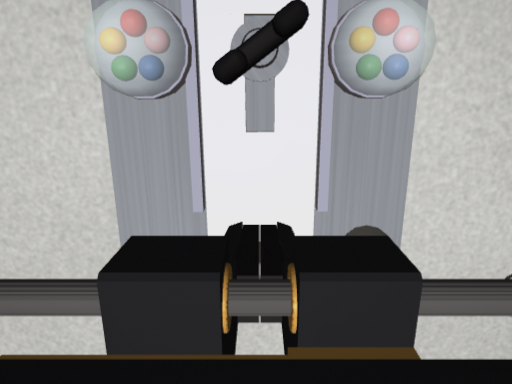

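The wrist view shows the nut at (260,45), both domes, and the closed fingertips at (260,230). Both cameras put the tips at about z=0.160, roughly 39 mm higher than the stated tool geometry, so they passed over the tab. I'll back off, descend using the measured tip height (reported z + 15 mm), and push again.

>>> {"fn": "servo_tool", "kwargs": {
  "commands": [
    [[-2,0,0,0,0,0,0],[-2,0,0,0,0,0,0],[-1,0,0,0,0,0,0],[0,0,0,0,0,0,0],[0,0,1,0,0,0,0],[0,0,1,0,0,0,0],[0,0,0.5,0,0,0,0],[0,0,0.5,0,0,0,0],[0,0,0.5,0,0,0,0],[0,0,0.3,0,0,0,0],[0,0,0,0,0,0,0]]
  ]
}}

```text
clock: 7.72
ee_pos: [0.4368, -0.0251, 0.107]
tcp_rot: [-3.141, 0.0, 0.212]
force: [-0.4, 0.2, 0.1]
gripper_width: 0.005
grasp_force: 0.0
```

>>> {"fn": "servo_tool", "kwargs": {
  "commands": [
    [[0.4,0,0,0,0,0,0],[0.4,0,0,0,0,0,0],[0.2,0,0,0,0,0,0],[0.2,0,0,0,0,0,0],[0.2,0,0,0,0,0,0]]
  ]
}}

```text
clock: 8.35
ee_pos: [0.4505, -0.0221, 0.1071]
tcp_rot: [-3.141, 0.0, 0.212]
force: [-1.8, -0.6, 0.8]
gripper_width: 0.004
grasp_force: 0.4
```

```bash
cat >> h.py <<'E'
o=np.array([.5727,.0037]);c,s=np.cos(.2125),np.sin(.2125)
def disp(C):
    X=C.copy();e=C[...,:2]-o
    X[...,0]=e[...,0]*c+e[...,1]*s;X[...,1]=-e[...,0]*s+e[...,1]*c
    return X
def tabx():
    p,d=manip.capture("scene");X=disp(cloud("scene",d));g=p.min(2)
    m=(d>0)&(abs(X[...,1])<.028)&(X[...,0]<-.05)&(X[...,0]>-.15)&(X[...,2]>.118)&(X[...,2]<.145)&(g>75)
    print("tab",m.sum(),np.percentile(X[m],[5,50,95],axis=0).round(4).tolist())
    m=(d>0)&(abs(X[...,1])<.03)&(X[...,0]<-.05)&(X[...,0]>-.17)&(X[...,2]>.113)&(X[...,2]<.2)&(g<55)
    print("dark",m.sum(),np.percentile(X[m],[1,50,99],axis=0).round(4).tolist() if m.any() else 0)
    q=manip.sense();print(q["clock"],disp(q["ee_pos"]),q["force"],q["ft_torque"])
E
python3 -c "from h import *;tabx()"
```

```text
tab 93 [[-0.1157, -0.0177, 0.1193], [-0.1079, 0.0024, 0.1332], [-0.1052, 0.018, 0.1424]]
dark 166 [[-0.1286, -0.0281, 0.1343], [-0.1151, 0.0028, 0.1663], [-0.0892, 0.0297, 0.1997]]
8.4 [-0.12462319  0.00052723  0.10713947] [ 0.04769328 -0.38934868  0.22496147] [ 0.03905986  0.02568668 -0.03210508]
```

>>> {"fn": "servo_tool", "kwargs": {
  "commands": [
    [[0.3,0,0,0,0,0,0],[0.3,0,0,0,0,0,0],[0.3,0,0,0,0,0,0],[0.3,0,0,0,0,0,0],[0.3,0,0,0,0,0,0],[0.3,0,0,0,0,0,0],[0.3,0,0,0,0,0,0],[0.3,0,0,0,0,0,0],[0.3,0,0,0,0,0,0],[0.2,0,0,0,0,0,0]]
  ]
}}

```text
clock: 9.65
ee_pos: [0.4791, -0.016, 0.1072]
tcp_rot: [3.142, -0.0, 0.212]
force: [-1.3, -1.0, -0.3]
gripper_width: 0.006
grasp_force: 0.3
```

>>> {"fn": "servo_tool", "kwargs": {
  "commands": [
    [[0.1,0,0,0,0,0,0],[0.1,0,0,0,0,0,0]]
  ]
}}

```text
clock: 9.9
ee_pos: [0.4809, -0.0156, 0.1072]
tcp_rot: [-3.142, 0.0, 0.212]
force: [-1.1, -0.4, -0.2]
gripper_width: 0.006
grasp_force: 0.3
```

>>> {"fn": "servo_tool", "kwargs": {
  "commands": [
    [[0.1,0,0,0,0,0,0]]
  ]
}}

```text
clock: 10.02
ee_pos: [0.4815, -0.0155, 0.1071]
tcp_rot: [-3.142, 0.001, 0.212]
force: [-5.5, -2.7, 3.6]
gripper_width: 0.002
grasp_force: 2.9
```

>>> {"fn": "servo_tool", "kwargs": {
  "commands": [
    [[0.1,0,0,0,0,0,0]]
  ]
}}

```text
clock: 10.15
ee_pos: [0.4815, -0.0154, 0.1072]
tcp_rot: [-3.142, 0.003, 0.212]
force: [-11.1, -4.2, 7.5]
gripper_width: 0.003
grasp_force: 5.9
```

```bash
python3 -c "from h import *;tabx()"
```

```text
tab 93 [[-0.0816, -0.0176, 0.1195], [-0.0761, 0.0013, 0.1325], [-0.073, 0.0177, 0.1418]]
dark 174 [[-0.1004, -0.029, 0.1343], [-0.0835, 0.0021, 0.1662], [-0.0569, 0.0294, 0.1997]]
10.2 [-0.09320102  0.00053537  0.10717518] [-9.09927705 -3.59327692  4.85092134] [-0.54027166  1.22153026 -0.0438289 ]
```

>>> {"fn": "servo_tool", "kwargs": {
  "commands": [
    [[-0.5,0,0,0,0,0,0],[-0.8,0,0,0,0,0,0],[0,0,-2,0,0,0,3],[0,0,-3,0,0,0,3],[0,0,-3,0,0,0,3],[2,0,0,0,0,0,3],[2,0,0,0,0,0,3],[0,0,0,0,0,0,3],[0,0,0,0,0,0,3]]
  ]
}}

```text
clock: 11.32
ee_pos: [0.5084, -0.0095, 0.187]
tcp_rot: [-3.141, 0.001, 0.212]
force: [0.3, 0.4, 0.3]
gripper_width: 0.341
grasp_force: 0.0
```

Run:
```python
from h import *
q=manip.sense();K=manip.get_calibration("wrist");p,d=manip.capture("wrist");cv2.imwrite("pics/w3.png",p)
import pickle;pickle.dump((K,p,d),open("w3.pkl","wb"))
print(q["clock"],q["ee_pos"],q["tcp_rot"],q["joints"],q["gripper_width"])
C=cloud("wrist",d,K);X=disp(C)
m=((p.max(2)<60)&(X[...,2]>.126)&(X[...,2]<.16)&(abs(X[...,0])<.03)&(abs(X[...,1])<.03)).astype(np.uint8)
n,L,S,ce=cv2.connectedComponentsWithStats(m);i=1+S[1:,4].argmax();v,u=np.nonzero(L==i)
print(S[i],np.median(C[L==i],0))
W=np.array([ray("wrist",a,b,.148,K)[:2] for a,b in zip(u,v)],np.float32);print(cv2.minAreaRect(W))
t=(X[...,2]>.128)&(X[...,2]<.146)&(X[...,0]<-.06)&(X[...,0]>-.1)&(abs(X[...,1])<.03)
if t.any():print("tab",t.sum(),X[t].mean(0))
```

```text
11.325 [ 0.50842979 -0.00953546  0.18696998] [-3.14130040e+00  6.57448616e-04  2.11808259e-01] [-2.51905410e-01  3.43502438e-01  1.47917746e+00 -3.37267141e-05
  1.31963149e+00  1.10709115e+00] 0.34051332363841663
[ 224   67   72   60 1396] [0.57182969 0.00397532 0.14935701]
((0.5713987946510315, 0.00438796728849411), (0.010179492644965649, 0.04691978543996811), 47.4019889831543)
tab 1032 [-0.0774171   0.00028447  0.13804316]
```

View pics/w3.png

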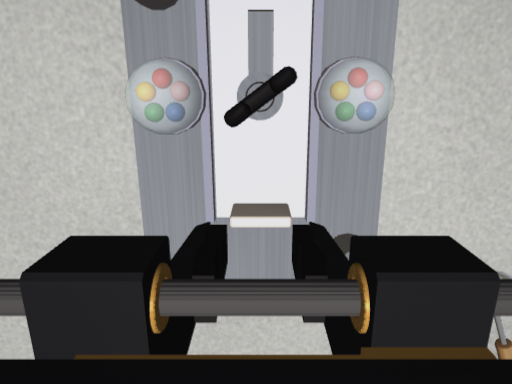

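The tab now sits at dispenser x = -77.4 mm, so the hatch is home; the nut is at (260,97) with its bar at 47 deg world. Next I move above the nut, turn to yaw 2.398 and narrow the jaws to 20 mm.

>>> {"fn": "servo_tool", "kwargs": {
  "commands": [
    [[3.2,0,0,0,0,0,2],[3.2,-0.05,0,0,0,0,2],[0,0,0,0,0,0,2]]
  ]
}}

```text
clock: 11.75
ee_pos: [0.5722, 0.0045, 0.1867]
tcp_rot: [-3.141, 0.0, 0.212]
force: [-0.4, -0.5, -0.6]
gripper_width: 0.224
grasp_force: 0.0
```

>>> {"fn": "servo_tool", "kwargs": {
  "commands": [
    [[0,0,0,0,0,-0.182,2],[0,0,0,0,0,-0.182,2],[0,0,0,0,0,-0.182,2],[0,0,0,0,0,-0.182,2],[0,0,0,0,0,-0.182,2],[0,0,0,0,0,-0.182,2],[0,0,0,0,0,-0.182,2],[0,0,0,0,0,-0.182,2],[0,0,0,0,0,-0.182,2],[0,0,0,0,0,-0.182,2],[0,0,0,0,0,-0.182,2],[0,0,0,0,0,-0.182,2]]
  ]
}}

```text
clock: 13.25
ee_pos: [0.5705, 0.0041, 0.1873]
tcp_rot: [-3.141, -0.0, 2.401]
force: [-0.2, 0.9, -0.4]
gripper_width: 0.229
grasp_force: 0.0
```

>>> {"fn": "servo_tool", "kwargs": {
  "commands": [
    [[0,0,0,0,0,0,2],[0,0,0,0,0,0,2]]
  ]
}}

```text
clock: 13.5
ee_pos: [0.5712, 0.0043, 0.1873]
tcp_rot: [-3.142, -0.0, 2.392]
force: [0.2, -0.2, 0.6]
gripper_width: 0.232
grasp_force: 0.0
```

Run:
```python
from h import *
q=manip.sense();K=manip.get_calibration("wrist");p,d=manip.capture("wrist");cv2.imwrite("pics/w4.png",p)
print(q["clock"],q["ee_pos"],q["tcp_rot"],q["joints"],q["gripper_width"])
C=cloud("wrist",d,K)
y=q["tcp_rot"][2];tx=np.array([np.cos(y),np.sin(y)]);ty=np.array([np.sin(y),-np.cos(y)])
e=np.array([.5714,.0044])-q["ee_pos"][:2];print("shift to nut, tool cm",e@tx*100,e@ty*100)
# fingertips
E=(C[...,:2]-q["ee_pos"][:2]);A=E@tx;B=E@ty;Z=C[...,2]
m=(d>0)&(Z>.18)&(Z<.225)&(abs(A)<.03)&(p.max(2)<90)
print(m.sum(),Z[m].min(),np.percentile(Z[m],[1,5])) 
for sg in(1,-1):
  k=m&(B*sg>0); print(sg,k.sum(),A[k].min(),A[k].max(),B[k].min(),B[k].max(),np.percentile(Z[k],[0,2]))
```

```text
13.5 [0.57115903 0.00428568 0.18728837] [-3.14151853e+00 -6.47052148e-05  2.39203624e+00] [-1.99678459e-01  4.48319773e-01  1.30560166e+00 -2.98856002e-05
  1.38776513e+00 -1.02091294e+00] 0.2323437854654696
shift to nut, tool cm -0.009849785134141479 0.02478576746405086
2196 0.1981884303787982 [0.19971104 0.20171129]
1 1103 -0.009255087719226632 0.011649148339449987 0.010173166240637743 0.0250473573218988 [0.19857329 0.20021445]
-1 1093 -0.008185633101594642 0.011572077762173963 -0.024812758463576147 -0.009578457705520717 [0.19818843 0.20051562]
```

View pics/w4.png

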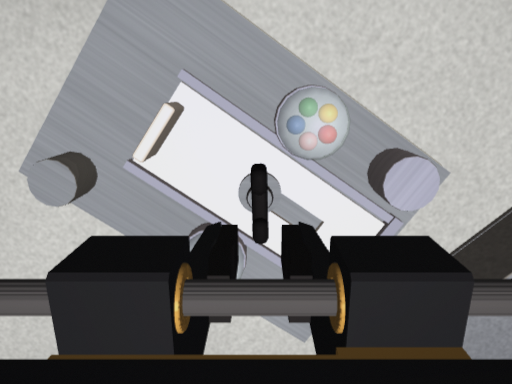

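The wrist view shows the nut bar upright at (260,205), centred between the fingertips at (222,235) and (298,235), and the domes outside them. The tips measure z=0.199, so I descend 6.8 cm to bring them to about 0.131 and then grip.

>>> {"fn": "servo_tool", "kwargs": {
  "commands": [
    [[0,0,1.5,0,0,0,2],[0,0,1.5,0,0,0,2],[0,0,1,0,0,0,2],[0,0,0.8,0,0,0,2],[0,0,0.8,0,0,0,2],[0,0,0.6,0,0,0,2],[0,0,0.6,0,0,0,2],[0,0,0,0,0,0,2]]
  ],
  "squeeze": 30
}}

```text
clock: 14.55
ee_pos: [0.5716, 0.0045, 0.1188]
tcp_rot: [-3.141, -0.001, 2.396]
force: [0.5, 0.1, 0.0]
gripper_width: 0.231
grasp_force: 0.0
```

>>> {"fn": "servo_tool", "kwargs": {
  "commands": [
    [[0,0,0,0,0,0,0.6],[0,0,0,0,0,0,0.6],[0,0,0,0,0,0,0.6],[0,0,0,0,0,0,0.6]]
  ],
  "squeeze": 30
}}

```text
clock: 15.05
ee_pos: [0.5714, 0.0041, 0.1194]
tcp_rot: [-3.141, 0.0, 2.396]
force: [-4.4, -3.5, 3.8]
gripper_width: 0.11
grasp_force: 30.0
```

```bash
cat > st.py <<'E'
from h import *
a=[]
q=manip.sense();print(q["clock"],q["ee_pos"].round(4),q["tcp_rot"].round(3),"q6",q["joints"][5].round(3),"F",q["force"].round(1),"T",q["ft_torque"].round(3),"eff6",q["joint_efforts"][5].round(3),q["gripper_width"].round(3),q["grasp_force"])
E
python3 st.py
```

```text
Traceback (most recent call last):
  File "st.py", line 3, in <module>
    q=manip.sense();print(q["clock"],q["ee_pos"].round(4),q["tcp_rot"].round(3),"q6",q["joints"][5].round(3),"F",q["force"].round(1),"T",q["ft_torque"].round(3),"eff6",q["joint_efforts"][5].round(3),q["gripper_width"].round(3),q["grasp_force"])
                                                                                                                                                                                                       ^^^^^^^^^^^^^^^^^^^^^^^^
AttributeError: 'float' object has no attribute 'round'
```

>>> {"fn": "servo_tool", "kwargs": {
  "commands": [
    [[0,-0.05,0,0,0,0,0.6],[0,0,0,0,0,0,0.6]]
  ]
}}

```text
clock: 15.3
ee_pos: [0.5714, 0.0041, 0.1194]
tcp_rot: [3.141, 0.0, 2.396]
force: [-3.0, -1.2, 3.1]
gripper_width: 0.112
grasp_force: 30.0
```

```bash
sed -i 's/q\["gripper_width"\].round(3)/round(float(q["gripper_width"]),3)/' st.py; python3 st.py
```

```text
15.3 [0.5714 0.0041 0.1194] [3.141 0.    2.396] q6 -1.025 F [-3.  -1.2  3.1] T [-0.235  0.296  0.052] eff6 0.017 0.112 30.00054244796047
```

>>> {"fn": "servo_tool", "kwargs": {
  "commands": [
    [[0,0,0,0,0,0.12,0.6],[0,0,0,0,0,0.12,0.6],[0,0,0,0,0,0.12,0.6],[0,0,0,0,0,0.12,0.6],[0,0,0,0,0,0.12,0.6]]
  ]
}}

```text
clock: 15.92
ee_pos: [0.5715, 0.0042, 0.1194]
tcp_rot: [3.141, 0.0, 1.792]
force: [-1.9, -1.8, 3.4]
gripper_width: 0.108
grasp_force: 30.0
```

```bash
python3 st.py
```

```text
15.925 [0.5715 0.0042 0.1194] [3.141 0.    1.792] q6 -0.421 F [-1.9 -1.8  3.4] T [-0.182  0.281 -0.011] eff6 -1.234 0.108 29.99849364714464
```

>>> {"fn": "servo_tool", "kwargs": {
  "commands": [
    [[0,0,0,0,0,0.1,0.6],[0,0,0,0,0,0.1,0.6]]
  ]
}}

```text
clock: 16.18
ee_pos: [0.5716, 0.0041, 0.1194]
tcp_rot: [3.141, -0.0, 1.593]
force: [-2.7, -0.8, 3.1]
gripper_width: 0.113
grasp_force: 30.0
```

```bash
python3 st.py
```

```text
16.175 [0.5716 0.0041 0.1194] [ 3.141 -0.     1.593] q6 -0.222 F [-2.7 -0.8  3.1] T [-0.209  0.241 -0.018] eff6 -1.02 0.113 29.998917848279234
```

>>> {"fn": "servo_tool", "kwargs": {
  "commands": [
    [[0,0,0,0,0,0.1,0.6],[0,0,0,0,0,0.1,0.6]]
  ]
}}

```text
clock: 16.42
ee_pos: [0.5716, 0.0041, 0.1193]
tcp_rot: [3.141, -0.0, 1.393]
force: [-2.2, -1.6, 3.2]
gripper_width: 0.112
grasp_force: 30.0
```

```bash
python3 st.py
```

```text
16.425 [0.5716 0.0041 0.1193] [ 3.141 -0.     1.393] q6 -0.022 F [-2.2 -1.6  3.2] T [-0.249  0.151  0.026] eff6 -1.022 0.112 29.99885057215579
```

>>> {"fn": "servo_tool", "kwargs": {
  "commands": [
    [[0,0,0,0,0,0.1,0.6],[0,0,0,0,0,0.1,0.6]]
  ]
}}

```text
clock: 16.68
ee_pos: [0.5716, 0.0041, 0.1194]
tcp_rot: [3.141, -0.0, 1.193]
force: [-0.9, -1.3, 2.3]
gripper_width: 0.104
grasp_force: 30.0
```

```bash
python3 st.py
```

```text
16.675 [0.5716 0.0041 0.1194] [ 3.141 -0.     1.193] q6 0.178 F [-0.9 -1.3  2.3] T [-0.249  0.235  0.068] eff6 -1.022 0.104 29.9988272896735
```

>>> {"fn": "servo_tool", "kwargs": {
  "commands": [
    [[0,0,0,0,0,0.1,0.6],[0,0,0,0,0,0.1,0.6]]
  ]
}}

```text
clock: 16.92
ee_pos: [0.5717, 0.0041, 0.1194]
tcp_rot: [3.141, -0.001, 0.993]
force: [-1.5, -1.3, 2.9]
gripper_width: 0.113
grasp_force: 30.0
```

```bash
python3 st.py
```

```text
16.925 [0.5717 0.0041 0.1194] [ 3.141e+00 -1.000e-03  9.930e-01] q6 0.378 F [-1.5 -1.3  2.9] T [-0.286  0.202  0.053] eff6 -1.022 0.113 29.998945278930478
```

>>> {"fn": "servo_tool", "kwargs": {
  "commands": [
    [[0,0,0,0,0,0.1,0.6],[0,0,0,0,0,0.1,0.6]]
  ]
}}

```text
clock: 17.18
ee_pos: [0.5717, 0.0041, 0.1194]
tcp_rot: [3.141, -0.001, 0.793]
force: [-1.9, -1.9, 2.8]
gripper_width: 0.108
grasp_force: 30.0
```

```bash
python3 st.py
```

```text
17.175 [0.5717 0.0041 0.1194] [ 3.141e+00 -1.000e-03  7.930e-01] q6 0.578 F [-1.9 -1.9  2.8] T [-0.293  0.159  0.067] eff6 -1.021 0.108 29.998785577481613
```

>>> {"fn": "servo_tool", "kwargs": {
  "commands": [
    [[0,0,0,0,0,0.1,0.6],[0,0,0,0,0,0.1,0.6]]
  ]
}}

```text
clock: 17.42
ee_pos: [0.5718, 0.0041, 0.1194]
tcp_rot: [3.141, -0.001, 0.593]
force: [-0.9, -1.0, 2.4]
gripper_width: 0.107
grasp_force: 30.0
```

```bash
python3 st.py
```

```text
17.425 [0.5718 0.0041 0.1194] [ 3.141e+00 -1.000e-03  5.930e-01] q6 0.778 F [-0.9 -1.   2.4] T [-0.326  0.146  0.037] eff6 -1.022 0.107 29.99889609636739
```

>>> {"fn": "servo_tool", "kwargs": {
  "commands": [
    [[0,0,0,0,0,0.1,0.6],[0,0,0,0,0,0.1,0.6]]
  ]
}}

```text
clock: 17.68
ee_pos: [0.5718, 0.004, 0.1194]
tcp_rot: [3.141, -0.001, 0.393]
force: [-1.0, -2.3, 2.5]
gripper_width: 0.111
grasp_force: 30.0
```

```bash
python3 st.py
```

```text
17.675 [0.5718 0.004  0.1194] [ 3.141e+00 -1.000e-03  3.930e-01] q6 0.978 F [-1.  -2.3  2.5] T [-0.312  0.221  0.045] eff6 -1.022 0.111 29.99882552336203
```

>>> {"fn": "servo_tool", "kwargs": {
  "commands": [
    [[0,0,0,0,0,0.1,0.6],[0,0,0,0,0,0.1,0.6]]
  ]
}}

```text
clock: 17.92
ee_pos: [0.5718, 0.004, 0.1194]
tcp_rot: [3.141, -0.001, 0.193]
force: [-1.3, -1.8, 2.9]
gripper_width: 0.109
grasp_force: 30.0
```

```bash
python3 st.py
```

```text
17.925 [0.5718 0.004  0.1194] [ 3.141e+00 -1.000e-03  1.930e-01] q6 1.178 F [-1.3 -1.8  2.9] T [-0.308  0.261  0.051] eff6 -1.022 0.109 29.99879520619288
```

>>> {"fn": "servo_tool", "kwargs": {
  "commands": [
    [[0,0,0,0,0,0.1,0.6],[0,0,0,0,0,0.1,0.6]]
  ]
}}

```text
clock: 18.18
ee_pos: [0.5718, 0.0039, 0.1194]
tcp_rot: [3.141, -0.001, -0.007]
force: [-0.6, -2.2, 3.0]
gripper_width: 0.113
grasp_force: 30.0
```

```bash
python3 st.py
```

```text
18.175 [0.5718 0.0039 0.1194] [ 3.141e+00 -1.000e-03 -7.000e-03] q6 1.378 F [-0.6 -2.2  3. ] T [-0.409  0.24   0.094] eff6 -1.022 0.113 29.99877675116295
```

>>> {"fn": "servo_tool", "kwargs": {
  "commands": [
    [[0,0,0,0,0,0.1,0.6],[0,0,0,0,0,0.1,0.6]]
  ]
}}

```text
clock: 18.42
ee_pos: [0.5718, 0.0039, 0.1194]
tcp_rot: [3.141, -0.001, -0.207]
force: [-1.2, -3.0, 2.7]
gripper_width: 0.108
grasp_force: 30.0
```

```bash
python3 st.py
```

```text
18.425 [0.5718 0.0039 0.1194] [ 3.141e+00 -1.000e-03 -2.070e-01] q6 1.578 F [-1.2 -3.   2.7] T [-0.359  0.239  0.027] eff6 -1.01 0.108 29.998850346019026
```

>>> {"fn": "servo_tool", "kwargs": {
  "commands": [
    [[0,0,0,0,0,0.1,0.6],[0,0,0,0,0,0.1,0.6]]
  ]
}}

```text
clock: 18.68
ee_pos: [0.5717, 0.0038, 0.1194]
tcp_rot: [3.141, -0.001, -0.407]
force: [-2.2, -3.1, 2.5]
gripper_width: 0.112
grasp_force: 30.0
```

```bash
python3 st.py
```

```text
18.675 [0.5717 0.0038 0.1194] [ 3.141e+00 -1.000e-03 -4.070e-01] q6 1.778 F [-2.2 -3.1  2.5] T [-0.413  0.303  0.106] eff6 -0.969 0.112 29.99880761228269
```

Joint 6's effort started changing at yaw about -0.15, at about 0.2 N m per rad, so the ring has touched the plate. I'm aiming for 0.19 N m, near yaw -0.95.

>>> {"fn": "servo_tool", "kwargs": {
  "commands": [
    [[0,0,0,0,0,0.1,0.6],[0,0,0,0,0,0.1,0.6]]
  ]
}}

```text
clock: 18.92
ee_pos: [0.5718, 0.0038, 0.1194]
tcp_rot: [-3.142, -0.001, -0.607]
force: [-1.9, -2.6, 2.9]
gripper_width: 0.109
grasp_force: 30.0
```

```bash
python3 st.py
```

```text
18.925 [0.5718 0.0038 0.1194] [-3.142e+00 -1.000e-03 -6.070e-01] q6 1.978 F [-1.9 -2.6  2.9] T [-0.39   0.282  0.089] eff6 -0.929 0.109 29.998938714416
```

>>> {"fn": "servo_tool", "kwargs": {
  "commands": [
    [[0,0,0,0,0,0.1,0.6],[0,0,0,0,0,0.1,0.6]]
  ]
}}

```text
clock: 19.18
ee_pos: [0.5717, 0.0038, 0.1195]
tcp_rot: [-3.141, -0.001, -0.807]
force: [-2.3, -3.2, 3.4]
gripper_width: 0.109
grasp_force: 30.0
```

```bash
python3 st.py
```

```text
19.175 [0.5717 0.0038 0.1195] [-3.141e+00 -1.000e-03 -8.070e-01] q6 2.178 F [-2.3 -3.2  3.4] T [-0.426  0.331  0.177] eff6 -0.891 0.109 29.999063697978272
```

>>> {"fn": "servo_tool", "kwargs": {
  "commands": [
    [[0,0,0,0,0,0.07,0.6],[0,0,0,0,0,0.06,0.6],[0,0,0,0,0,0,0.6],[0,0,0,0,0,0,0.6]]
  ]
}}

```text
clock: 19.68
ee_pos: [0.5717, 0.0038, 0.1195]
tcp_rot: [-3.141, -0.001, -0.933]
force: [-2.0, -5.0, 5.4]
gripper_width: 0.108
grasp_force: 30.0
```

```bash
python3 st.py
```

```text
19.675 [0.5717 0.0038 0.1195] [-3.141e+00 -1.000e-03 -9.330e-01] q6 2.304 F [-2.  -5.   5.4] T [-0.614  0.331  0.066] eff6 0.097 0.108 30.001031767751556
```

>>> {"fn": "servo_tool", "kwargs": {
  "commands": [
    [[0,0,0,0,0,0,0.6]]
  ]
}}

```text
clock: 19.8
ee_pos: [0.5717, 0.0038, 0.1195]
tcp_rot: [-3.141, -0.001, -0.934]
force: [-1.4, -3.8, 6.2]
gripper_width: 0.108
grasp_force: 30.0
```

```bash
python3 st.py
```

```text
19.8 [0.5717 0.0038 0.1195] [-3.141e+00 -1.000e-03 -9.340e-01] q6 2.304 F [-1.4 -3.8  6.2] T [-0.579  0.336  0.112] eff6 0.086 0.108 30.000936829601415
```

>>> {"fn": "servo_tool", "kwargs": {
  "commands": [
    [[0,0,0,0,0,0,1.8],[0,0,0,0,0,0,1.8],[0,0,0,0,0,0,1.8],[0,0,-1,0,0,0,1.8],[0,0,-2,0,0,0,1.8],[0,0,-3,0,0,0,1.8],[0,0,-4,0,0,0,1.8],[0,0,-4,0,0,0,1.8],[0,0,0,0,0,0,1.8],[0,0,0,0,0,0,1.8]]
  ]
}}

```text
clock: 21.05
ee_pos: [0.571, 0.0042, 0.2587]
tcp_rot: [3.141, 0.001, -0.934]
force: [-0.2, -0.1, -0.1]
gripper_width: 0.205
grasp_force: 0.0
```

Run:
```python
from h import *
import st
K=manip.get_calibration("wrist");p,d=manip.capture("wrist");cv2.imwrite("pics/w5.png",p)
C=cloud("wrist",d,K);X=disp(C)
m=((p.max(2)<60)&(X[...,2]>.126)&(X[...,2]<.16)&(abs(X[...,0])<.03)&(abs(X[...,1])<.03))
v,u=np.nonzero(m);W=np.array([ray("wrist",a,b,.148,K)[:2] for a,b in zip(u,v)],np.float32);print(cv2.minAreaRect(W), "expect angle", np.degrees(-.934-np.pi/2)%180)
t=(X[...,2]>.128)&(X[...,2]<.146)&(X[...,0]<-.06)&(X[...,0]>-.125)&(abs(X[...,1])<.03)
if t.any():print("tab",t.sum(),X[t].mean(0))
tabx()
```

```text
21.05 [0.571  0.0042 0.2587] [ 3.141e+00  1.000e-03 -9.340e-01] q6 2.305 F [-0.2 -0.1 -0.1] T [ 0.067 -0.062 -0.014] eff6 -0.001 0.205 0.0
((0.5716886520385742, 0.003466317430138588), (0.014517419971525669, 0.04901702329516411), 36.528076171875) expect angle 36.48574193478109
tab 593 [-0.07759024 -0.00039994  0.13806754]
tab 85 [[-0.0821, -0.0178, 0.1194], [-0.0763, 0.0012, 0.1342], [-0.0728, 0.0186, 0.1414]]
dark 0 0
21.15 [-0.00164324  0.00083968  0.25801073] [ 0.43027868 -0.48291812  0.19750732] [ 0.05582487 -0.02970417  0.04692502]
```

View pics/w5.png

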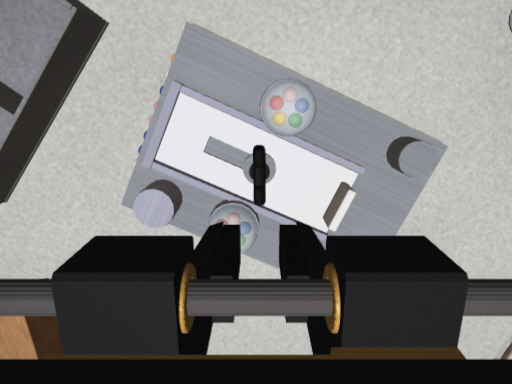

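The wrist view shows the plate hard against the stop strip at (165,125) with the mouth covered. The nut at (260,175) is holding its angle (36.5 deg, as released), and the domes and tins are in place. I'm handing in.

```bash
python3 -c "from bench import manip;print(manip.close_job())"
```

```text
the job is handed in; nothing more can be done
None
```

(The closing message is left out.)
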